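# Find the grinding jar with the ball left inside

## Task

One of the three closed grinding jars in the rack still has its steel grinding ball inside. Take the jars up one at a time and shake them to and fro along their length until you find the one that rattles, laying each silent one back in a cradle of the rack. Hold the rattling jar still and level a hand's breadth above the middle of the sieve, cap pointing away from you for a colleague to unscrew, and finish while holding it there; bring no silent jar over the sieve and leave the other things on the bench where they are.

Things in the scene. Friction and masses are not known exactly. Their poses are not given: they have to be found in the camera images.
- jar_blue: sealed opaque white grinding jar, blue cap. Barrel 50 mm across, 120 mm long over all; the ribbed cap, 57 mm across, takes the last 27 mm. Origin on the axis at mid length, x along the axis to the cap, z up as it lies. 175 to 350 g, so weight tells nothing. Grip the barrel at mid length from above; it balances there within 6 mm. Each start: any cradle, cap away from the robot.
- jar_red: as jar_blue, but with a red cap. One of the three jars, drawn afresh each time, holds a loose steel ball, 30 mm across, 110 g. The chamber is 96 mm long, 40 mm across: the ball runs freely 66 mm and knocks at both ends (ball centre 33 mm either side of the jar's origin). Nothing else is loose; the ball cannot be seen.
- jar_green: as jar_blue, but with a green cap. Level strokes of 80 mm along its axis at 0.4 m/s throw the ball end to end: felt as knocks; and it stays near the end to which the stop threw it, so the moment on the tool about the fingers' closing line, read after a stroke to the cap and after one to the foot, differs by about 0.07 N m (cap-heavy, foot-heavy); in a silent jar by next to nothing.
- rack: fixed jar rack: grey tray 150 x 300 mm, origin under its middle on the bench. Two aluminium bars along its y, at x = -40 and +22 mm, 8 mm thick, with 90 degree V notches at y = -95, 0, +95 mm: three cradles. A jar lies in one along x (the way the caps point), axis 58 mm above the bench, origin within 6 mm of x = 0. Notch flanks rise to 47 mm. Place, side of the bench and yaw (to 0.35) vary.
- sieve: round stainless test sieve standing on its receiver pan, fixed: 200 mm across, rim 75 mm above the bench, open at the top. Origin under its middle, on the bench; its x axis points straight ahead of the robot. Stands on the other side of the bench from the rack.
- jar_blue_cap (a point): middle of the end face of the blue cap, 60 mm from the jar's origin along its x.
- jar_red_cap (a point): the same of the red cap.
- jar_green_cap (a point): the same of the green cap.
- wash_bottle: white plastic wash bottle with a red cap, 60 mm across, 175 mm tall, a bystander. Origin under its middle.
- amber_bottle: amber glass bottle with a white cap, 60 mm across, 130 mm tall, a bystander. Origin under its middle.
- weighing_cup: small white ceramic cup, 64 mm across, 50 mm tall, a bystander. Origin under its middle.
There are look-alikes about, which are no part of the job. Leave any purple or yellow look-alike of the jar_green alone.

How it is judged:
By the outcome, as a careful person would: the job done as asked, in the order asked, and still so for the second after the job is handed in, while the arm keeps its last pose, push and grip.
It also fails if it takes over 72 s, if anything falls off the work surface, if the arm or the gripper's body presses on something with over 40 N, if the wrist force passes 120 N, or if a joint passes its speed limit or range.

## Robot

A 6-joint arm with a two-finger parallel gripper is mounted at the origin on the work surface. World frame = base frame: x ahead of the robot, y to its left, z up, the work surface at z = 0. Lengths are in m, angles in rad, forces in N, time in s.
With the tool pointing down it reaches from about 0.25 to 0.775 m from the base axis. Payload 4 kg.
Tool frame: the origin (TCP) lies between the finger pads; the fingertips stand 14 mm ahead of it and the grasp point (between the pads) lies 5 mm behind it (nose_length is the distance from the TCP to the fingertips, in m); z points along the fingers, y is the line along which they close (so a half turn about z gives the same grasp; the last joint's range is limited). The gripper opens to 94 mm and grips with 3 to 60 N. Pads are 16 mm wide; open, the fingers measure 119 mm over their backs; the gripper's body (75 mm by 177 mm) begins 78 mm behind the grasp point.
Start: joints at [-1.347, 0.087, 1.371, -0, 1.684, -0.103], TCP at [0.177, -0.521, 0.22] pointing down, gripper open.
Joint ranges: [-3.1, 3.1], [-0.76, 2.03], [0.27, 2.55], [-1.08, 4.22], [0.17, 2.65], [-2.57, 2.57]. Speed limits (rad/s): [2.79, 2.79, 3.14, 3.14, 3.14, 3.14].

## Interface

Orientations are given as [roll, pitch, yaw] about the fixed x, y, z axes, in that order (R = Rz(yaw) Ry(pitch) Rx(roll)).
In Python, from bench import * gives the robot as it stands.
- The arm moves only by the tool move_arm, never from a script. Its argument "steps" is one flat list of numbers, 7 for each row, row after row: the turn, a rotation vector about the world's x, y, z in rad, then the shift along the world's x, y, z in m, then the opening, from 0 (shut) to 1 (fully open). A call has 1 to 12 rows; each row is the pose to reach, as a shift and turn from the pose commanded when the call began; what a row does not reach only later rows make up. A row lasts 1/10 s, in which the tool goes at most 50 mm and 8.59 degrees, less where a joint would pass 70% of its speed; a pose out of reach is approached as far as the arm can. A call with a gripper value outside its range is refused whole. The fingers move at their own pace and stop on an object; the grip force is fixed at half the most. Time passes only in rows, so rows that repeat a pose let the fingers close. It gives the time, the measured TCP pose, the force, the opening and the grip force at its end, in the units of the state.
- get_obs(): the state, without advancing time (a new reading comes with each control period).
- snapshot(name): name is "side" or "top" or "wrist"; returns (picture, depth): 400x640x3 uint8, red, green, blue; 400x640 float32, m along the optical axis (not along the pixel's ray), 0 where there is no reading.
- camera_model(name): a dict with "fx", "fy", "cx", "cy" (pixels), "k1" (the pictures are not rectified: a ray, as slopes to the right and down, at radius r is drawn at 1 + k1 r^2 times it, then the intrinsics apply), "rvec" (rotation vector, rad) and "tvec" (3), from world to camera coordinates, as OpenCV has them. Camera axes: x right, y down, z forward; pixel columns grow to the right and rows downward; lengths in m; the calibration is good to about 2 mm. A picture is of the moment at which its call begins: read the wrist's pose just before it. camera_model takes no time and is no camera call; for the wrist camera it gives the pose at the moment of the call.
- close_job(): hands the job in; it is judged then, once.
Trained networks look in the newest picture that a camera, given by its name, has taken for a name from the list of things; names that differ only in an ending like _2 or _b are one class to them, and where a whole thing is asked for, a point or a joint stands for the part that bears it (a point fixed in the world has none). Each returns a list of dicts, best first, with "score" (0 to 1); they miss things now and then, are a little off and sometimes report something else, mostly with a low value. They report only what shows in the picture. A call takes as long as a camera call. They do not tell look-alikes from the thing itself.
- silhouettes(camera, target): "pixels" (400x640 bool, what is visible of it) and "uv" ([column, row] in pixels, amid what is visible of it).
- spot_point(camera, target): "uv" ([column, row] in pixels: a listed point, or the origin of a listed thing).
The state is a dict: "time": time; "joint_positions": joint angles; "qvel": joint speeds; "joint_torque": joint torques, N m; "tool_pos": TCP position; "ee_rot": TCP orientation; "wrist_force": force on the tool from outside, world axes, zero at the start; "wrist_torque": the same for the moment, N m; "width": finger opening in m; "finger_force": force on a finger pad.
Only numpy, scipy, OpenCV 4.12 (cv2) and the standard library are available. Lean on these libraries where they do the work, as an engineer would, in place of code of your own. Each camera call takes 0.05 s, during which the arm holds its last target. There are 200 camera calls.

## Working session

There is one attempt and no reset: what is moved stays moved. The work goes in short steps, Python scripts to look and compute and a tool call to move; the robot and the scene stay as the last step left them, time stands still between calls to the robot, and variables do not carry over. Pictures are saved under pics/ and viewed, at most 10 in all, crops included, and the job is handed in when it is done.

Besides the shell and the picture viewer there is one more tool, called as a command line: name --argument value ..., lists and objects as JSON in quotes. move_arm: Moves the arm, as the interface text tells. Its arguments: {"type":"object","properties":{"steps":{"type":"array"}},"required":["steps"]}

```bash
mkdir -p pics; ls; cat > h.py <<'E'
from bench import *
import numpy as np, cv2
from scipy.spatial.transform import Rotation as Ro
def ray(cam,uv):
    m=camera_model(cam); K=np.array([[m['fx'],0,m['cx']],[0,m['fy'],m['cy']],[0,0,1]],float)
    p=cv2.undistortPoints(np.array([[uv]],float),K,np.array([m['k1'],0,0,0.]))[0,0]
    R=cv2.Rodrigues(np.array(m['rvec'],float))[0]; t=np.array(m['tvec'],float).ravel()
    return -R.T@t, R.T@np.array([p[0],p[1],1.])
def atz(cam,uv,z):
    o,d=ray(cam,uv); return o+d*(z-o[2])/d[2]
def save(cam,name):
    im,d=snapshot(cam); cv2.imwrite(f'pics/{name}.png',im[:,:,::-1]); return im,d
E
python3 - <<'E'
from h import *
im,d=save('top','top0')
for n in ['jar_blue','jar_red','jar_green','rack','sieve']:
    for r in spot_point('top',n)[:4]:
        z={'rack':0,'sieve':0}.get(n,.058)
        print(n,round(r['score'],2),np.round(r['uv']),atz('top',r['uv'],z).round(3))
for n in ['jar_blue_cap','jar_red_cap','jar_green_cap']:
    for r in spot_point('top',n)[:3]: print(n,round(r['score'],2),np.round(r['uv']),atz('top',r['uv'],.058).round(3))
for n in ['wash_bottle','amber_bottle','weighing_cup']:
    for r in spot_point('top',n)[:2]: print(n,round(r['score'],2),np.round(r['uv']),atz('top',r['uv'],0.0).round(3))
print(get_obs())
E
```

```text
pics
jar_blue 0.89 [414. 206.] [ 0.482 -0.293  0.058]
jar_red 0.65 [350. 217.] [ 0.448 -0.111  0.058]
jar_green 0.84 [381. 214.] [ 0.457 -0.197  0.058]
jar_green 0.84 [431. 145.] [ 0.659 -0.347  0.058]
jar_green 0.6 [419. 278.] [ 0.277 -0.305  0.058]
rack 0.91 [378. 214.] [ 0.459 -0.198  0.   ]
sieve 0.87 [243. 208.] [0.477 0.204 0.   ]
sieve 0.4 [341. 196.] [ 0.514 -0.09   0.   ]
jar_blue_cap 0.85 [411. 186.] [ 0.537 -0.285  0.058]
jar_blue_cap 0.73 [382. 210.] [ 0.469 -0.202  0.058]
jar_red_cap 0.6 [345. 196.] [ 0.507 -0.095  0.058]
jar_green_cap 0.91 [377. 188.] [ 0.53  -0.189  0.058]
jar_green_cap 0.55 [396. 266.] [ 0.31  -0.239  0.058]
jar_green_cap 0.51 [384. 215.] [ 0.455 -0.205  0.058]
wash_bottle 0.88 [304. 113.] [0.769 0.024 0.   ]
amber_bottle 0.58 [248. 117.] [0.756 0.192 0.   ]
weighing_cup 0.72 [376. 112.] [ 0.772 -0.2    0.   ]
weighing_cup 0.42 [344. 195.] [ 0.518 -0.098  0.   ]
{'time': 0.6, 'joint_positions': array([-1.34707382e+00,  8.71356870e-02,  1.37065914e+00,  3.20251516e-05,
        1.68365079e+00, -1.03109518e-01]), 'qvel': array([-0.00096351, -0.00146344, -0.00067399, -0.00079037,  0.0010672 ,
        0.00040323]), 'joint_torque': array([-4.65095654e-04, -3.39779484e+01, -3.02417386e+01,  7.17631727e-02,
        2.37292377e-02, -6.52410606e-06]), 'tool_pos': array([ 0.17657804, -0.52089718,  0.21956182]), 'ee_rot': array([ 3.14144312e+00, -1.65177479e-05,  3.26835636e-01]), 'wrist_force': array([-0.73518044,  1.12867409, -0.14086684]), 'wrist_torque': array([-0.0320262 ,  0.02291255, -0.00197665]), 'finger_force': 0.0, 'width': 0.09409980058081586}
```

View pics/top0.png

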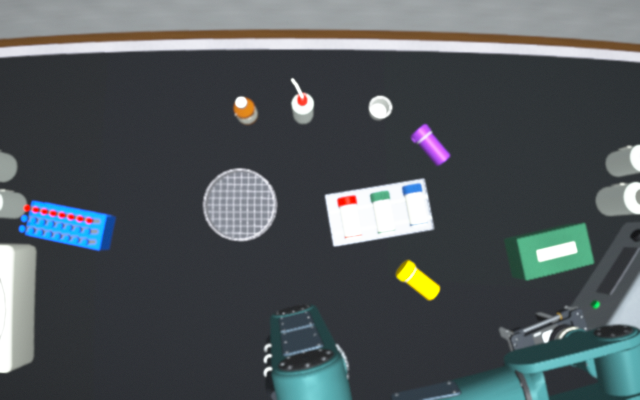

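The top view shows the rack with red (347,217), green (381,212) and blue (414,205). The sieve is at (240,205). The purple (431,145) and yellow (419,278) look-alikes lie off the rack. Next I go above the rack for a close look.

move_arm --steps '[0,0,-0.14,0.26,0.32,0.08,0.8,0,0,-0.14,0.26,0.32,0.08,0.8,0,0,-0.14,0.26,0.32,0.08,0.8,0,0,-0.14,0.26,0.32,0.08,0.8,0,0,-0.14,0.26,0.32,0.08,0.8,0,0,-0.14,0.26,0.32,0.08,0.8,0,0,-0.14,0.26,0.32,0.08,0.8,0,0,-0.14,0.26,0.32,0.08,0.8,0,0,-0.14,0.26,0.32,0.08,0.8,0,0,-0.14,0.26,0.32,0.08,0.8,0,0,-0.14,0.26,0.32,0.08,0.8,0,0,-0.14,0.26,0.32,0.08,0.8]'

```text
time: 1.8
tool_pos: [0.4359, -0.2017, 0.2991]
ee_rot: [-3.142, 0.001, 0.185]
wrist_force: [-0.3, 0.2, -0.6]
width: 0.075
finger_force: 0.0
```

```bash
cat > look.py <<'E'
from h import *
import sys
save('wrist',sys.argv[1])
def cloud(cam,pix,d):
    v,u=np.nonzero(pix&(d>0)); m=camera_model(cam)
    K=np.array([[m['fx'],0,m['cx']],[0,m['fy'],m['cy']],[0,0,1]],float)
    p=cv2.undistortPoints(np.stack([u,v],1).astype(float)[:,None],K,np.array([m['k1'],0,0,0.]))[:,0]
    P=np.c_[p,np.ones(len(p))]*d[v,u][:,None]
    R=cv2.Rodrigues(np.array(m['rvec'],float))[0]; return (P-np.array(m['tvec'],float).ravel())@R
im,d=snapshot('wrist')
for n in ['jar_blue','jar_red','jar_green']:
    for r in spot_point('wrist',n)[:2]: print(n,round(r['score'],2),np.round(r['uv']),atz('wrist',r['uv'],.058).round(4))
    for r in spot_point('wrist',n+'_cap')[:2]: print(n+'_cap',round(r['score'],2),np.round(r['uv']),atz('wrist',r['uv'],.058).round(4))
    for r in silhouettes('wrist',n)[:2]:
        P=cloud('wrist',r['pixels'],d); P=P[(P[:,2]>.06)&(P[:,2]<.1)]
        if len(P)<50: continue
        (c,s,a)=cv2.minAreaRect(P[:,:2].astype(np.float32)); print('  sil',round(r['score'],2),np.round(c,4),np.round(s,3),a,'ztop',np.percentile(P[:,2],95).round(3))
for r in spot_point('wrist','rack')[:1]: print('rack',atz('wrist',r['uv'],0).round(4))
im,d=snapshot('top')
for r in silhouettes('top','sieve')[:1]:
    P=cloud('top',r['pixels'],d); Q=P[P[:,2]>.06]; print('sieve',cv2.minAreaRect(Q[:,:2].astype(np.float32)),np.percentile(Q[:,2],90))
o=get_obs(); print(o['time'],o['tool_pos'],o['ee_rot'])
E
python3 look.py w1
```

```text
jar_blue 0.96 [405. 150.] [ 0.4854 -0.2956  0.058 ]
jar_blue_cap 0.69 [408.  96.] [ 0.5427 -0.2847  0.058 ]
  sil 0.7 [ 0.4858 -0.2945] [0.119 0.056] 10.359227180480957 ztop 0.084
jar_red 0.94 [237. 150.] [ 0.4506 -0.1091  0.058 ]
jar_red_cap 0.7 [236.  92.] [ 0.5121 -0.1006  0.058 ]
  sil 0.9 [ 0.4512 -0.108 ] [0.119 0.055] 10.130327224731445 ztop 0.084
jar_green 0.81 [370. 304.] [ 0.2902 -0.2998  0.058 ]
jar_green 0.58 [318. 153.] [ 0.4639 -0.1997  0.058 ]
jar_green_cap 0.68 [340. 273.] [ 0.3251 -0.2527  0.058 ]
jar_green_cap 0.59 [321.  98.] [ 0.523  -0.1911  0.058 ]
  sil 0.75 [ 0.4649 -0.2025] [0.119 0.055] 10.434481620788574 ztop 0.085
sieve ((0.4844367504119873, 0.20226112008094788), (0.19724465906620026, 0.19760005176067352), 0.3068007230758667) 0.07644733929125709
2.5 [ 0.43657887 -0.20088115  0.29951686] [ 3.14148627e+00 -5.89640352e-06  1.86885087e-01]
```

View pics/w1.png

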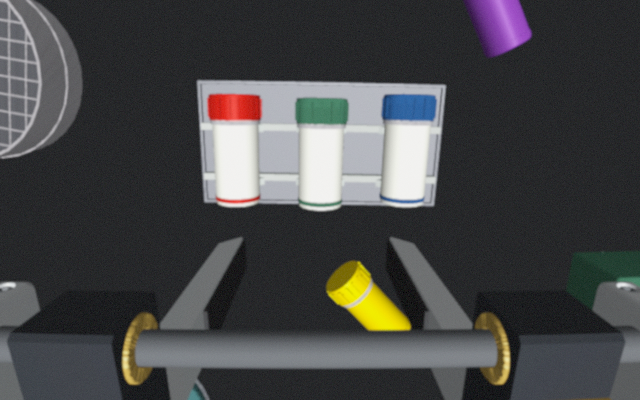

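The wrist view shows red (236,150), green (320,153) and blue (406,150) in the rack. The sizes, heights and 95 mm pitch all fit. I start with red.

move_arm --steps '[0,0,0,0.014,0.093,-0.12,0.8,0,0,0,0.014,0.093,-0.12,0.8,0,0,0,0.014,0.093,-0.12,0.8,0,0,0,0.014,0.093,-0.12,0.8,0,0,0,0.014,0.093,-0.16,0.8,0,0,0,0.014,0.093,-0.19,0.8,0,0,0,0.014,0.093,-0.22,0.8,0,0,0,0.014,0.093,-0.24,0.8,0,0,0,0.014,0.093,-0.246,0.8,0,0,0,0.014,0.093,-0.246,0.8,0,0,0,0.014,0.093,-0.246,0.3,0,0,0,0.014,0.093,-0.246,0.3]'

```text
time: 3.7
tool_pos: [0.4519, -0.1086, 0.0555]
ee_rot: [3.14, -0.003, 0.187]
wrist_force: [-0.1, -0.1, -0.1]
width: 0.0626
finger_force: 0.0
```

move_arm --steps '[0,0,0,0,0,0,0.3,0,0,0,0,0,0,0.3,0,0,0,0,0,0,0.3,0,0,0,0,0,0,0.3]'

```text
time: 4.1
tool_pos: [0.4512, -0.1078, 0.0546]
ee_rot: [3.141, -0.002, 0.187]
wrist_force: [-0.1, 1.9, 6.0]
width: 0.0495
finger_force: 30.0
```

move_arm --steps '[0,0,0,0,0,0.03,0.3,0,0,0,0,0,0.07,0.3,0,0,0,0,0,0.11,0.3,0,0,0,0,0,0.13,0.3,0,0,0,0,0,0.13,0.3,0,0,0,0.0393,0.0073,0.13,0.3,0,0,0,0.0787,0.0146,0.13,0.3,0,0,0,0.0787,0.0146,0.13,0.3,0,0,0,0.0787,0.0146,0.13,0.3,0,0,0,0.0787,0.0146,0.13,0.3,0,0,0,0.0787,0.0146,0.13,0.3,0,0,0,0.0787,0.0146,0.13,0.3]'

```text
time: 5.3
tool_pos: [0.5285, -0.0935, 0.1838]
ee_rot: [3.141, -0.0, 0.186]
wrist_force: [0.1, 0.7, -2.9]
width: 0.0496
finger_force: 29.9
```

```bash
cat > tq.py <<'E'
from bench import *
import numpy as np
o=get_obs(); y=o['ee_rot'][2]
print(o['time'],o['tool_pos'].round(4),o['ee_rot'].round(3),'F',o['wrist_force'].round(2),'T',o['wrist_torque'].round(4),'about closing',round(float(np.dot(o['wrist_torque'],[-np.sin(y),np.cos(y),0])),4),o['width'],abs(o['qvel']).max().round(3))
E
python3 tq.py
```

```text
5.3 [ 0.5285 -0.0935  0.1838] [ 3.141 -0.     0.186] F [ 0.08  0.67 -2.89] T [ 0.0587 -0.0119  0.0539] about closing -0.0225 0.049620133783168735 0.007
```

move_arm --steps '[0,0,0,-0.0393,-0.0073,0,0.3,0,0,0,-0.0787,-0.0146,0,0.3,0,0,0,-0.0787,-0.0146,0,0.3,0,0,0,-0.0787,-0.0146,0,0.3,0,0,0,-0.0787,-0.0146,0,0.3,0,0,0,-0.0787,-0.0146,0,0.3,0,0,0,-0.0787,-0.0146,0,0.3]'

```text
time: 6.0
tool_pos: [0.4513, -0.1078, 0.1836]
ee_rot: [3.141, -0.0, 0.187]
wrist_force: [-0.2, 0.6, -1.7]
width: 0.05
finger_force: 29.9
```

```bash
python3 tq.py
```

```text
6.0 [ 0.4513 -0.1078  0.1836] [ 3.141 -0.     0.187] F [-0.16  0.64 -1.74] T [0.0018 0.0817 0.0585] about closing 0.0799 0.04996016520235464 0.005
```

move_arm --steps '[0,0,0,0.0393,0.0073,0,0.3,0,0,0,0.0787,0.0146,0,0.3,0,0,0,0.0787,0.0146,0,0.3,0,0,0,0.0787,0.0146,0,0.3,0,0,0,0.0787,0.0146,0,0.3,0,0,0,0.0787,0.0146,0,0.3,0,0,0,0.0787,0.0146,0,0.3]'

```text
time: 6.7
tool_pos: [0.5287, -0.0935, 0.1841]
ee_rot: [3.141, -0.001, 0.186]
wrist_force: [-0.3, -0.9, -1.7]
width: 0.0498
finger_force: 29.9
```

```bash
python3 tq.py
```

```text
6.7 [ 0.5287 -0.0935  0.1841] [ 3.141e+00 -1.000e-03  1.860e-01] F [-0.31 -0.93 -1.69] T [0.0245 0.019  0.0062] about closing 0.0141 0.04982289417984567 0.004
```

move_arm --steps '[0,0,0,-0.0393,-0.0073,0,0.3,0,0,0,-0.0787,-0.0146,0,0.3,0,0,0,-0.0787,-0.0146,0,0.3,0,0,0,-0.0787,-0.0146,0,0.3,0,0,0,-0.0787,-0.0146,0,0.3,0,0,0,-0.0787,-0.0146,0,0.3,0,0,0,-0.0787,-0.0146,0,0.3]'

```text
time: 7.4
tool_pos: [0.4513, -0.1078, 0.1836]
ee_rot: [3.141, -0.0, 0.187]
wrist_force: [0.1, 0.2, -1.8]
width: 0.0502
finger_force: 29.9
```

```bash
python3 tq.py
```

```text
7.4 [ 0.4513 -0.1078  0.1836] [ 3.141 -0.     0.187] F [ 0.12  0.21 -1.79] T [-0.0104  0.0261  0.0011] about closing 0.0276 0.05022595297152091 0.003
```

Single readings are too noisy, so I'll average several.

```bash
cat > av.py <<'E'
from bench import *
import numpy as np
L=[]
for i in range(14):
    snapshot('wrist'); o=get_obs(); y=o['ee_rot'][2]; L.append([np.dot(o['wrist_torque'],[-np.sin(y),np.cos(y),0]),o['wrist_force'][2]])
L=np.array(L); print(o['time'],L[:,0].round(3),'mean',L.mean(0).round(4),'sem',(L.std(0)/14**.5).round(4))
E
python3 av.py
```

```text
8.1 [-0.041  0.019 -0.019 -0.022  0.014  0.001  0.057 -0.024  0.01  -0.009
 -0.022  0.049 -0.022 -0.022] mean [-2.2000e-03 -2.2614e+00] sem [0.0074 0.1613]
```

move_arm --steps '[0,0,0,0.0393,0.0073,0,0.3,0,0,0,0.0787,0.0146,0,0.3,0,0,0,0.0787,0.0146,0,0.3,0,0,0,0.0787,0.0146,0,0.3,0,0,0,0.0787,0.0146,0,0.3]'

```text
time: 8.6
tool_pos: [0.5285, -0.0934, 0.1835]
ee_rot: [3.142, 0.001, 0.187]
wrist_force: [-0.9, -0.7, -2.3]
width: 0.0498
finger_force: 29.9
```

```bash
python3 av.py
```

```text
9.3 [ 0.02   0.014  0.021 -0.038  0.019  0.024 -0.029  0.011  0.001  0.006
 -0.006 -0.017 -0.048  0.   ] mean [-1.4000e-03 -2.3377e+00] sem [0.006  0.1392]
```

Red is silent (cap minus foot is about 0.001 N·m). I'll lay it back in its cradle.

move_arm --steps '[0,0,0,-0.04,-0.0073,0,0.3,0,0,0,-0.0787,-0.0146,0,0.3,0,0,0,-0.0787,-0.0146,-0.03,0.3,0,0,0,-0.0787,-0.0146,-0.07,0.3,0,0,0,-0.0787,-0.0146,-0.1,0.3,0,0,0,-0.0787,-0.0146,-0.115,0.3,0,0,0,-0.0787,-0.0146,-0.123,0.3,0,0,0,-0.0787,-0.0146,-0.129,0.3,0,0,0,-0.0787,-0.0146,-0.129,0.3,0,0,0,-0.0787,-0.0146,-0.129,0.8,0,0,0,-0.0787,-0.0146,-0.129,0.8,0,0,0,-0.0787,-0.0146,-0.129,0.8]'

```text
time: 10.5
tool_pos: [0.4514, -0.1082, 0.0555]
ee_rot: [3.14, -0.002, 0.187]
wrist_force: [-0.7, -0.2, 0.0]
width: 0.0705
finger_force: 0.0
```

```bash
python3 tq.py
```

```text
10.5 [ 0.4514 -0.1082  0.0555] [ 3.14e+00 -2.00e-03  1.87e-01] F [-0.74 -0.23  0.  ] T [0.0555 0.0112 0.0423] about closing 0.0007 0.07048160696863368 0.008
```

move_arm --steps '[0,0,0,0,0,0.04,0.8,0,0,0,0,0,0.08,0.8,0,0,0,0.0065,-0.047,0.08,0.8,0,0,0,0.0135,-0.094,0.08,0.8,0,0,0,0.0135,-0.094,0.08,0.8,0,0,0,0.0135,-0.094,0.045,0.8,0,0,0,0.0135,-0.094,0.015,0.8,0,0,0,0.0135,-0.094,-0.001,0.8,0,0,0,0.0135,-0.094,-0.001,0.8,0,0,0,0.0135,-0.094,-0.001,0.3,0,0,0,0.0135,-0.094,-0.001,0.3,0,0,0,0.0135,-0.094,-0.001,0.3]'

```text
time: 11.7
tool_pos: [0.4651, -0.2023, 0.0552]
ee_rot: [3.139, -0.003, 0.187]
wrist_force: [0.0, -0.1, 0.5]
width: 0.0545
finger_force: 0.0
```

move_arm --steps '[0,0,0,0,0,0,0.3,0,0,0,0,0,0,0.3,0,0,0,0,0,0,0.3]'

```text
time: 12.0
tool_pos: [0.4649, -0.2018, 0.0549]
ee_rot: [3.141, -0.002, 0.186]
wrist_force: [-0.7, 3.5, 5.6]
width: 0.05
finger_force: 30.0
```

```bash
python3 - <<'E'
from h import *
save('wrist','w2')
E
python3 tq.py
```

```text
12.05 [ 0.4649 -0.2018  0.0549] [ 3.141e+00 -2.000e-03  1.860e-01] F [-1.22  2.61  5.92] T [ 0.513   0.0621 -0.2371] about closing -0.0341 0.049842790165278913 0.002
```

View pics/w2.png

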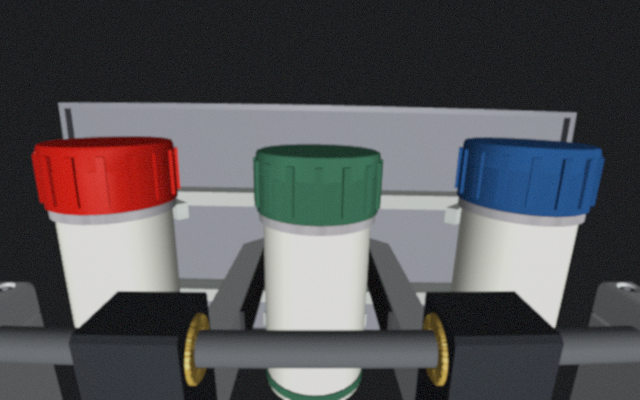

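Red lies properly back in its cradle (107,180), and green is gripped at mid length (318,180). Next I lift green and shake it.

move_arm --steps '[0,0,0,0,0,0.03,0.3,0,0,0,0,0,0.07,0.3,0,0,0,0,0,0.11,0.3,0,0,0,0,0,0.13,0.3,0,0,0,0,0,0.13,0.3,0,0,0,0.0393,0.0073,0.13,0.3,0,0,0,0.0787,0.0146,0.13,0.3,0,0,0,0.0787,0.0146,0.13,0.3,0,0,0,0.0787,0.0146,0.13,0.3,0,0,0,0.0787,0.0146,0.13,0.3,0,0,0,0.0787,0.0146,0.13,0.3]'

```text
time: 13.15
tool_pos: [0.5416, -0.1875, 0.1828]
ee_rot: [-3.141, 0.001, 0.186]
wrist_force: [-0.2, 0.9, -4.4]
width: 0.0499
finger_force: 29.9
```

```bash
python3 av.py
```

```text
13.85 [ 0.044  0.058 -0.02   0.033  0.003  0.059 -0.03  -0.009 -0.012 -0.06
  0.015  0.047  0.015  0.035] mean [ 0.0127 -4.4749] sem [0.0092 0.1408]
```

move_arm --steps '[0,0,0,-0.0393,-0.0073,0,0.3,0,0,0,-0.0787,-0.0146,0,0.3,0,0,0,-0.0787,-0.0146,0,0.3,0,0,0,-0.0787,-0.0146,0,0.3,0,0,0,-0.0787,-0.0146,0,0.3,0,0,0,-0.0787,-0.0146,0,0.3]'

```text
time: 14.45
tool_pos: [0.4651, -0.2019, 0.1838]
ee_rot: [3.141, -0.001, 0.188]
wrist_force: [-0.2, 0.3, -4.0]
width: 0.0498
finger_force: 29.9
```

```bash
python3 av.py; python3 tq.py
```

```text
15.15 [-0.    -0.057 -0.038 -0.013 -0.056 -0.028  0.001 -0.068 -0.005 -0.11
 -0.026 -0.071 -0.042 -0.037] mean [-0.0393 -4.4496] sem [0.008  0.1636]
15.15 [ 0.464  -0.2019  0.1835] [3.141 0.    0.187] F [ 0.82 -0.32 -4.89] T [-0.0406 -0.0457 -0.0014] about closing -0.0374 0.049371738947474826 0.001
```

Green differs by 0.052 ± 0.012 N·m, so I confirm with another forward and back stroke.

move_arm --steps '[0,0,0,0.0393,0.0073,0,0.3,0,0,0,0.0787,0.0146,0,0.3,0,0,0,0.0787,0.0146,0,0.3,0,0,0,0.0787,0.0146,0,0.3,0,0,0,0.0787,0.0146,0,0.3]'

```text
time: 15.65
tool_pos: [0.5421, -0.1874, 0.1834]
ee_rot: [-3.142, 0.001, 0.187]
wrist_force: [-0.6, -0.3, -4.3]
width: 0.0499
finger_force: 29.9
```

```bash
python3 av.py
```

```text
16.35 [0.003 0.072 0.007 0.045 0.046 0.014 0.048 0.053 0.038 0.073 0.056 0.031
 0.053 0.048] mean [ 0.0419 -4.4208] sem [0.0055 0.0804]
```

move_arm --steps '[0,0,0,-0.0393,-0.0073,0,0.3,0,0,0,-0.0787,-0.0146,0,0.3,0,0,0,-0.0787,-0.0146,0,0.3,0,0,0,-0.0787,-0.0146,0,0.3,0,0,0,-0.0787,-0.0146,0,0.3,0,0,0,-0.0787,-0.0146,0,0.3]'

```text
time: 16.95
tool_pos: [0.4651, -0.2019, 0.1838]
ee_rot: [3.141, -0.001, 0.188]
wrist_force: [-0.2, 0.2, -3.7]
width: 0.0499
finger_force: 29.9
```

```bash
python3 av.py; python3 tq.py
```

```text
17.65 [-0.02  -0.006  0.015 -0.073 -0.056  0.007 -0.09  -0.053 -0.011 -0.03
 -0.04  -0.053 -0.042 -0.056] mean [-0.0363 -4.0826] sem [0.0078 0.1159]
17.65 [ 0.464  -0.2019  0.1835] [ 3.141 -0.     0.187] F [ 0.37  0.47 -4.11] T [ 0.0227 -0.0529  0.0245] about closing -0.0562 0.04981102983047469 0.002
```

Green rattles: the second pair gave +0.042 and −0.036 N·m. I carry it over the sieve and turn the cap straight ahead.

move_arm --steps '[0,0,-0.01,0.001,0.02,0,0.3,0,0,-0.03,0.003,0.06,0,0.3,0,0,-0.05,0.005,0.1,0,0.3,0,0,-0.07,0.007,0.14,0,0.3,0,0,-0.09,0.009,0.18,0,0.3,0,0,-0.11,0.011,0.22,0,0.3,0,0,-0.13,0.013,0.26,0,0.3,0,0,-0.15,0.015,0.3,0,0.3,0,0,-0.17,0.017,0.34,0,0.3,0,0,-0.18,0.018,0.375,0,0.3,0,0,-0.187,0.019,0.395,0,0.3,0,0,-0.187,0.019,0.403,0,0.3]'

```text
time: 18.85
tool_pos: [0.4828, 0.203, 0.1834]
ee_rot: [-3.141, 0.0, 0.003]
wrist_force: [-0.7, -0.4, -4.4]
width: 0.0494
finger_force: 29.9
```

move_arm --steps '[0,0,0,0,0,0,0.3,0,0,0,0,0,0,0.3,0,0,0,0,0,0,0.3,0,0,0,0,0,0,0.3,0,0,0,0,0,0,0.3]'

```text
time: 19.35
tool_pos: [0.4832, 0.2003, 0.1836]
ee_rot: [3.141, -0.0, -0.002]
wrist_force: [-1.0, -0.3, -4.8]
width: 0.0498
finger_force: 29.9
```

```bash
python3 tq.py; python3 - <<'E'
from h import *
from look import cloud
E
python3 - <<'E'
from h import *
a,_=save('top','t3'); b,_=save('side','s3')
cv2.imwrite('pics/both.png',np.vstack([a[80:380],b[50:350]])[:,:,::-1])
for r in spot_point('top','sieve')[:1]: print('sieve',atz('top',r['uv'],0).round(3))
for n in ['jar_green','jar_green_cap']:
    for r in spot_point('top',n)[:3]: print(n,r['score'],r['uv'],atz('top',r['uv'],.188).round(3))
E
```

```text
19.35 [0.4832 0.2003 0.1836] [ 3.141e+00 -0.000e+00 -2.000e-03] F [-1.   -0.33 -4.82] T [ 0.0129  0.0045 -0.0024] about closing 0.0045 0.049764468690762544 0.007
sieve [0.477 0.204 0.   ]
jar_green 0.98 [428.7, 146.2] [ 0.626 -0.302  0.188]
jar_green 0.73 [418.4, 281.2] [ 0.283 -0.268  0.188]
jar_green_cap 0.84 [415.6, 128.9] [ 0.671 -0.269  0.188]
jar_green_cap 0.72 [398.2, 265.8] [ 0.322 -0.217  0.188]
jar_green_cap 0.42 [234.9, 176.7] [0.544 0.194 0.188]Traceback (most recent call last):
  File "<stdin>", line 2, in <module>
  File "look.py", line 3, in <module>
    save('wrist',sys.argv[1])
                 ~~~~~~~~^^^
IndexError: list index out of range
```

View pics/both.png

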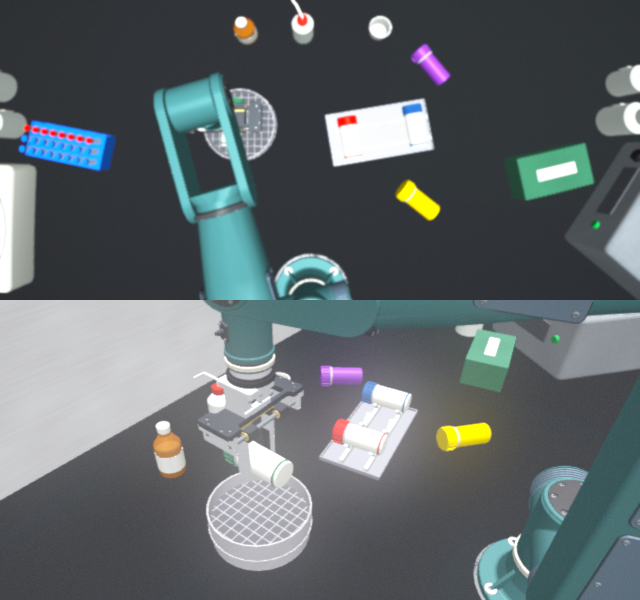

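The picture shows green held level over the sieve with its cap pointing away (side view about (260,465)). Red and blue lie in the rack, and the bystanders look untouched.

```bash
python3 -c "
from bench import *
print(close_job())"
```

```text
the job is handed in; nothing more can be done
None
```

The green jar rattled; it is held still and level about 85 mm above the sieve rim, cap pointing away. Red was silent and is back in its cradle, blue was never taken up since green had already rattled, and the job is handed in.

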